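Roll the thick bearing sleeve up the sheet-metal stand to its stop

ROBOT

A 7-joint arm with a two-finger parallel gripper is mounted at the origin on the work surface. World frame = base frame: x ahead of the robot, y to its left, z up, the work surface at z = 0. Lengths are in mm, angles in rad, forces in N, time in s.
With the tool pointing down it reaches from about 425 to 950 mm from the base axis. Payload 4.7 kg.
Tool frame: the origin (TCP) lies on the centre line of the jaws, within the pads' length; the fingertips stand 22 mm ahead of it and the grasp point (between the pads) lies 3 mm ahead of it; z points along the fingers, y is the line along which they close (so a half turn about z gives the same grasp; the last joint's range is limited). The gripper opens to 85 mm and grips with 20 to 120 N. Pads are 22 mm wide; open, the fingers measure 114 mm over their backs; the gripper's body (76 mm by 85 mm) begins 54 mm behind the grasp point. The pads swing forward as they close: fully open they stand 13 mm farther back than shut.
Start: joints at [1.292, 0.469, -0.049, 1.532, 0.024, 1.141, -0.082], TCP at [166.912, -654.054, 253.335] pointing down, gripper open.
Joint ranges: [-2.59, 2.59], [-0.33, 1.99], [-1.39, 1.29], [0.1, 2.45], [-1.04, 4.18], [0.21, 1.99], [-2.66, 2.66]. Speed limits (rad/s): [2.57, 2.57, 3.14, 3.14, 3.14, 3.14, 3.14].

INTERFACE

Orientations are given as a 3x3 rotation matrix whose columns are the frame's x, y, z axes.
In Python, from cell import manip gives the robot as it stands.
- The arm moves only by the tool move_arm, never from a script. Its argument "steps" is a list of rows, each a list of 6 numbers: the shift along the world's x, y, z in mm, then the turn, a rotation vector about the world's x, y, z in rad. A call has exactly 10 rows; each row is the pose to reach, as a shift and turn from the pose commanded when the call began; what a row does not reach only later rows make up. A row lasts 1/10 s, in which the tool goes at most 50 mm and 8.59 degrees, less where a joint would pass 70% of its speed; a pose out of reach is approached as far as the arm can. A call with a gripper value outside its range is refused whole. "gripper" is the gripper command: -1 is fully open, 1 is shut, values between are in proportion, set as the call begins (left out, the last holds). The fingers move at their own pace and stop on an object; "force" is the grip in N (left out, the last holds). Time passes only in rows, so rows that repeat a pose let the fingers close, or fill a call up. It gives the time, the measured TCP pose, the force, the opening and the grip force at its end, in the units of the state.
- manip.sense(): the state, without advancing time (a new reading comes with each control period).
- manip.get_image(name): name is "scene" or "top" or "wrist"; returns the picture (480x640x3 uint8, blue, green, red); there is no depth.
- manip.get_calibration(name): a dict with "vfov" (degrees; the focal length in pixels is half the picture's height over the tangent of half this angle, whatever the lens; pixels are square), "cx", "cy" (the principal point, pixels), "world_to_cam" (4x4, takes a point from world to camera coordinates). Camera axes: x right, y up, looking along -z (the intrinsics and any distortion apply to the point x, -y, -z); pixel columns grow to the right and rows downward; lengths in mm; the calibration is good to about 2 mm. A picture is of the moment at which its call begins: read the wrist's pose just before it. get_calibration takes no time and is no camera call; for the wrist camera it gives the pose at the moment of the call.
- manip.hand_in(): hands the job in; it is judged then, once.
The state is a dict: "time": time; "q": joint angles; "joint_vel": joint speeds; "joint_torque": joint torques, N m; "tool_pos": TCP position; "ee_rot": TCP orientation; "force": force on the tool from outside, world axes, zero at the start; "torque": the same for the moment, N m; "opening": finger opening in mm; "grip_force": force on a finger pad.
Only numpy, scipy, OpenCV 4.12 (cv2) and the standard library are available. Lean on these libraries where they do the work, as an engineer would, in place of code of your own. Each camera call takes 0.05 s, during which the arm holds its last target. There are 200 camera calls.

TASK

On the sheet-metal stand two steel bearing sleeves lie at the foot of two lanes: slowly and gently push the thicker one up its ramp with the fingertips, never letting it run away or roll back, until it goes over the crest and rests against the stop plate at the top. Do not grip or lift it. Leave the slim sleeve at the foot and the other desk things where they are, and finish with the hand clear.

Things in the scene. Friction and masses are not known exactly. Their poses are not given: they have to be found in the camera images.
- stand: Fixed sheet-metal stand, 270 mm long (its x axis: uphill, away from the robot, turned up to 0.5 rad) and 196 mm wide (y). Origin on the desk, z up. Three 4 mm cheeks run lengthwise at y -96, 0, 96 mm, 20 mm higher than the floor beside them; two open lanes, midlines at y -48 and +48, each with foot, ramp, crest and stop. Nothing holds a sleeve on the ramp: let go, it rolls back.
- foot (a point): Middle of the line where the level foot meets the ramp: stand x -55 mm, height 12 mm. The foot runs level from here back to x -135 mm, where a front lip (4 mm thick) stands 6 mm above it. From here the ramp rises 8 degrees towards +x.
- crest (a point): Middle of the crest line: stand x 75 mm, height 30 mm. Beyond it the floor falls 8 degrees to the stop, so a sleeve whose centre is past the crest rolls on to the stop by itself and stays there.
- stop (a point): Middle of the top edge of the upright stop plate's downhill face: stand x 125 mm, height 56 mm (floor 23 mm there). The thick sleeve resting at the stop has its centre at stand x 100 mm, height 52 mm.
- sleeve: Thick bearing sleeve: smooth oiled dark steel cylinder with a brass-lined bore, diameter 50 mm, 80 mm long, 0.3 to 0.65 kg, lying across either lane on the level foot, free to roll, friction about 0.3. Origin at its centre, y along the cylinder. Push its downhill side near mid length, at or below mid height, under 0.1 m/s (over 0.25 m/s counts as run away, over 30 N as rough).
- slim_sleeve: The slim bearing sleeve, to be left at the foot of the other lane: the same dark steel, diameter 34 mm, 80 mm long. Origin at its centre, y along the cylinder.
- calculator: Desk calculator lying flat, 150 x 100 x 20 mm, to the right of the stand. Origin under its middle. Leave alone.
- pen_cup: Clear square pen cup, 70 x 70 x 85 mm, with pens up to 155 mm high, left of the stand's upper end. Origin under its middle. Leave alone.
- bearing: Small steel ball bearing lying flat, diameter 42 mm, 14 mm high, left of the stand's foot. Origin under its middle. Leave alone.

How it is judged:
By the outcome, as a careful person would: the job done as asked, in the order asked, and still so for the second after the job is handed in, with the robot touching nothing.
It also fails if it takes over 40 s, if anything falls off the work surface, if the arm or the gripper's body presses on something with over 40 N, if the wrist force passes 120 N, or if a joint passes its speed limit or range.

## Working session

There is one attempt and no reset: what is moved stays moved. The work goes in short steps, Python scripts to look and compute and a tool call to move; the robot and the scene stay as the last step left them, time stands still between calls to the robot, and variables do not carry over. Pictures are saved under pics/ and viewed, at most 10 in all, crops included, and the job is handed in when it is done.

Besides the shell and the picture viewer there is one more tool, called after "Call:" as name(argument=value, ...), one argument or row to a line, values as JSON. move_arm: Moves the arm, as the interface text tells. Its arguments: {"type":"object","properties":{"steps":{"type":"array"},"gripper":{"type":"number"},"force":{"type":"number"}},"required":["steps"]}

```bash
mkdir -p pics; python3 - <<'E'
from cell import manip
import cv2,numpy as np
for n in("scene","top"):
    c=manip.get_calibration(n); print(n,c)
    cv2.imwrite(f"pics/{n}0.png",manip.get_image(n))
s=manip.sense();print(s['time'],s['tool_pos'],s['ee_rot'],s['force'])
E
```

```text
scene {'vfov': 49.92240891511856, 'cx': 318.68538474182947, 'cy': 239.25173309313055, 'world_to_cam': array([[ 6.20036564e-01,  7.84453317e-01,  1.36986091e-02,
        -3.89484980e+02],
       [-6.48194764e-01,  5.02343639e-01,  5.72271279e-01,
         3.14094263e+02],
       [ 4.42038694e-01, -3.63708484e-01,  8.19949957e-01,
        -1.16732498e+03],
       [ 0.00000000e+00,  0.00000000e+00,  0.00000000e+00,
         1.00000000e+00]])}
top {'vfov': 56.33464199852125, 'cx': 326.40713572901325, 'cy': 239.95189720503257, 'world_to_cam': array([[ 4.18324771e-03, -9.99896354e-01, -1.37761404e-02,
         3.94923400e+01],
       [ 9.81766140e-01,  1.48846136e-03,  1.90086904e-01,
        -5.84744910e+02],
       [-1.90046697e-01, -1.43201287e-02,  9.81670610e-01,
        -6.62696409e+02],
       [ 0.00000000e+00,  0.00000000e+00,  0.00000000e+00,
         1.00000000e+00]])}
0.1 [ 166.77672578 -653.5623181   252.36165557] [[ 9.68954206e-01  2.47239794e-01 -4.81525612e-04]
 [ 2.47240259e-01 -9.68952713e-01  1.70147026e-03]
 [-4.59043913e-05 -1.76769928e-03 -9.99998437e-01]] [-0.75908166  0.70378759 -0.42510407]
```

View pics/top0.png

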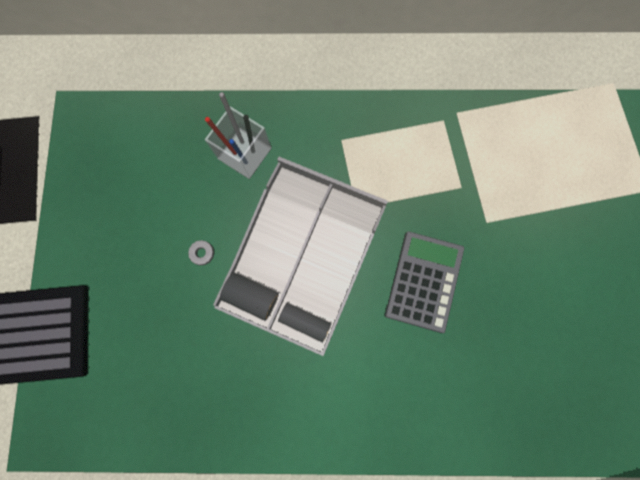

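View pics/scene0.png

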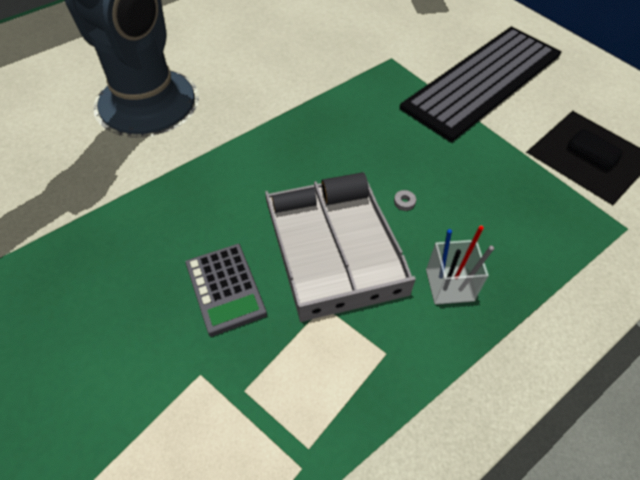

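Thick sleeve (about (248,297) in top) lies in the left lane (+y) and the slim one (305,322) in the right. I'll zoom in for the stand's corners.

```bash
cat > h.py <<'E'
from cell import manip
import numpy as np,cv2
def K(c):
    f=240/np.tan(np.radians(c['vfov']/2)); return f
def ray(c,u,v):
    f=K(c);W=c['world_to_cam'];R=W[:3,:3];o=-R.T@W[:3,3]
    return o,R.T@np.array([(u-c['cx'])/f,-(v-c['cy'])/f,-1])
def onz(c,u,v,z):
    o,d=ray(c,u,v); return o+d*(z-o[2])/d[2]
def proj(c,p):
    W=c['world_to_cam'];q=W[:3,:3]@np.asarray(p,float)+W[:3,3]
    return np.array([c['cx']+K(c)*q[0]/-q[2],c['cy']-K(c)*q[1]/-q[2]])
E
python3 - <<'E'
from h import *
c=manip.get_calibration("top");im=cv2.imread("pics/top0.png")
P=[(216.5,306.5,32),(323,352.5,32),(280,160,50),(386,203,50)]
for u,v,z in P: print(np.round(onz(c,u,v,z),1))
hsv=cv2.cvtColor(im,cv2.COLOR_BGR2HSV)
m=((hsv[...,2]<75)&(hsv[...,1]<90)).astype(np.uint8)
m[:, :210]=0;m[:270]=0;m[:,345:]=0
n,l,st,ce=cv2.connectedComponentsWithStats(m)
for i in range(1,n):
    if st[i,4]>200:
        r=cv2.minAreaRect(np.argwhere(l==i)[:,::-1].astype(np.float32));print(st[i],ce[i],r,onz(c,*r[0],40))
cv2.imwrite("pics/crop1.png",cv2.resize(im[145:365,205:400],None,fx=2.7,fy=2.7,interpolation=cv2.INTER_CUBIC))
E
```

```text
[479.4 219.   32. ]
[407.9  46.2  32. ]
[722.5 119.8  50. ]
[647.8 -56.3  50. ]
[230 272  48  24 217] [249.61290323 282.38709677] ((253.90679931640625, 284.226318359375), (50.15018844604492, 6.6903181076049805), 22.380136489868164) [514.8223927  158.14639405  40.        ]
[217 294  60  25 210] [246.63333333 306.01904762] ((246.17694091796875, 306.2080993652344), (58.62314224243164, 21.757625579833984), 3.2397000789642334) [479.64446195 169.31038449  40.        ]
```

View pics/crop1.png

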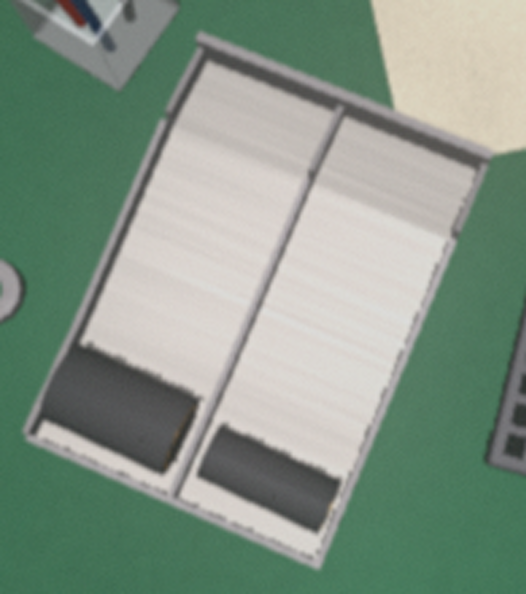

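The crop shows the stand's corners at (27,433), (320,567), (200,35), (490,155), and the thick sleeve's centre near (121,407). The slim one is at about (270,478).

```bash
cat >> h.py <<'E'
def fit():
    from scipy.optimize import least_squares
    c=manip.get_calibration("top")
    px=np.array([(27,433),(320,567),(200,35),(490,155)])/2.7+[205,145]
    S=np.array([(-135,98,32),(-135,-98,32),(135,98,56),(135,-98,56)],float)
    def w(p,s):
        a=p[2];s=np.asarray(s,float);return np.array([p[0]+np.cos(a)*s[0]-np.sin(a)*s[1],p[1]+np.sin(a)*s[0]+np.cos(a)*s[1],s[2]])
    r=least_squares(lambda p:np.concatenate([proj(c,w(p,s))-u for s,u in zip(S,px)]),[560,80,-.4])
    return r.x,w,r.fun
def inst(p,q):
    a=p[2];d=np.asarray(q)[:2]-p[:2];return np.array([np.cos(a)*d[0]+np.sin(a)*d[1],-np.sin(a)*d[0]+np.cos(a)*d[1]])
E
python3 - <<'E'
from h import *
p,w,f=fit();print(p,f.round(1))
c=manip.get_calibration("top")
for u,v,z in [(121,407,37),(270,478,29)]:
    q=onz(c,u/2.7+205,v/2.7+145,z);print(q,inst(p,q))
for n in ["top","scene"]:
    im=cv2.imread(f"pics/{n}0.png");c=manip.get_calibration(n)
    for s in [(-135,98,32),(-135,-98,32),(135,98,56),(135,-98,56),(75,48,30),(75,94,30),(75,2,30),(-55,48,12),(125,48,56)]:
        u=proj(c,w(p,s));cv2.circle(im,tuple(int(round(x*1)) for x in u),1,(0,0,255),-1)
    cr=im[145:365,205:400] if n=="top" else im[165:325,255:425]
    cv2.imwrite(f"pics/{n}1.png",cv2.resize(cr,None,fx=2.5,fy=2.5))
a,b=cv2.imread("pics/top1.png"),cv2.imread("pics/scene1.png")[:,:310]
h=max(a.shape[0],b.shape[0]);pad=lambda x:np.pad(x,((0,h-x.shape[0]),(0,0),(0,0)))
cv2.imwrite("pics/both.png",np.hstack([pad(a),pad(b)]))
E
```

```text
[ 5.64359895e+02  8.27296163e+01 -4.00393426e-01] [-2.6  1.8  0.1  1.4  0.2 -1.8  2.3 -2. ]
[496.51670057 164.6420402   37.        ] [-94.40520142  48.98981667]
[455.22647074  75.48012601  29.        ] [-97.67610098 -49.21421195]
```

View pics/both.png

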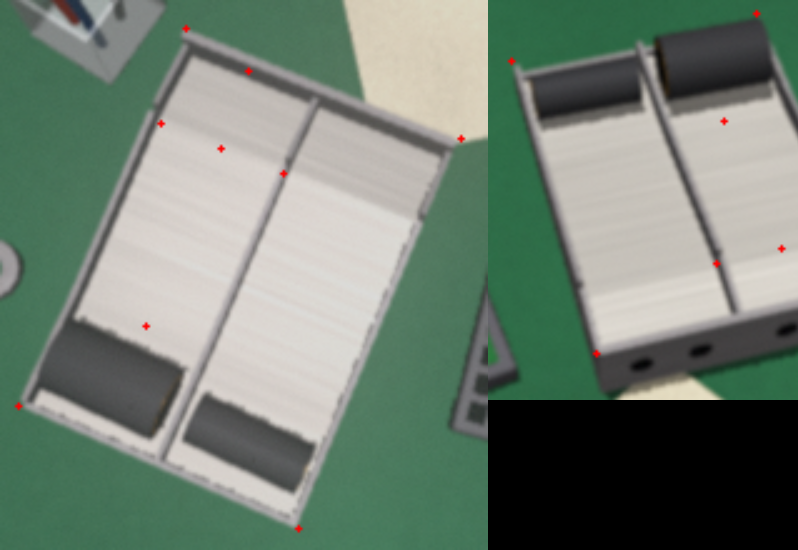

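Fit agrees within about 3 mm; the sleeve is at stand (-94, 49). I'll swing over in an arc with the gripper shut.

Call:
move_arm(
  steps=[
    [48, 23, 0, 0, 0, 0.115],
    [93, 50, 0, 0, 0, 0.23],
    [136, 80, 0, 0, 0, 0.345],
    [176, 112, 0, 0, 0, 0.46],
    [212, 148, 0, 0, 0, 0.575],
    [245, 185, 0, 0, 0, 0.69],
    [274, 225, 0, 0, 0, 0.805],
    [300, 266, 0, 0, 0, 0.92],
    [322, 309, 0, 0, 0, 1.035],
    [340, 353, 0, 0, 0, 1.15],
  ],
  gripper=1,
  force=20,
)

```text
time: 1.1
tool_pos: [506.4, -302.3, 252.9]
ee_rot: [[0.165, 0.986, -0.0], [0.986, -0.165, 0.0], [0.0, -0.0, -1.0]]
force: [0.8, -0.9, -0.8]
opening: -0.1
grip_force: 0.0
```

Call:
move_arm(
  steps=[
    [13, 47, 0, 0, 0, 0.134],
    [22, 95, 0, 0, 0, 0.268],
    [27, 142, 0, 0, 0, 0.402],
    [27, 188, 0, 0, 0, 0.536],
    [24, 234, 0, 0, 0, 0.67],
    [17, 278, 0, 0, 0, 0.804],
    [6, 321, 0, 0, 0, 0.938],
    [-9, 361, 0, 0, 0, 1.072],
    [-26, 400, 0, 0, 0, 1.206],
    [-46, 436, 0, 0, 0, 1.34],
  ],
)

```text
time: 2.1
tool_pos: [458.7, 133.5, 253.2]
ee_rot: [[-0.923, 0.386, -0.0], [0.386, 0.923, 0.0], [0.0, 0.0, -1.0]]
force: [0.0, -1.2, 0.0]
opening: -0.2
grip_force: 0.0
```

Call:
move_arm(
  steps=[
    [-10, 27, 0, 0, 0, 0],
    [-21, 53, -25, 0, 0, 0],
    [-21, 53, -60, 0, 0, 0],
    [-21, 53, -95, 0, 0, 0],
    [-21, 53, -130, 0, 0, 0],
    [-21, 53, -155, 0, 0, 0],
    [-21, 53, -170, 0, 0, 0],
    [-21, 53, -178, 0, 0, 0],
    [-21, 53, -178, 0, 0, 0],
    [-21, 53, -178, 0, 0, 0],
  ],
)

```text
time: 3.1
tool_pos: [439.3, 185.3, 76.2]
ee_rot: [[-0.92, 0.391, 0.002], [0.391, 0.92, 0.001], [-0.001, 0.001, -1.0]]
force: [-0.1, 0.0, 0.7]
opening: -0.1
grip_force: 0.0
```

```bash
python3 - <<'E'
from h import *
s=manip.sense();p,w,f=fit();t=s['tool_pos'];print(s['time'],t,inst(p,t),s['force'])
im=manip.get_image("scene");c=manip.get_calibration("scene")
for d in (0,22): print(d,proj(c,[t[0],t[1],t[2]-d]))
u=proj(c,t-[0,0,22]);x,y=int(u[0])-65,int(u[1])-60
for d in(0,22):
    q=proj(c,t-[0,0,d]);im[int(round(q[1])),int(round(q[0]))]=(0,0,255)
cr=im[y:y+120,x:x+150]
tp=manip.get_image("top")[215:365,180:340]
a=cv2.resize(cr,(400,320),interpolation=cv2.INTER_NEAREST);b=cv2.resize(tp,(400,375))
cv2.imwrite("pics/chk.png",np.hstack([np.pad(a,((0,55),(0,0),(0,0))),b]))
E
```

```text
3.1 [439.25169414 185.2819157   76.18696269] [-155.1860124    45.67644405] [-0.10792088  0.03208502  0.66582065]
0 [334.10755306 151.71946095]
22 [333.67227994 159.82120543]
```

View pics/chk.png

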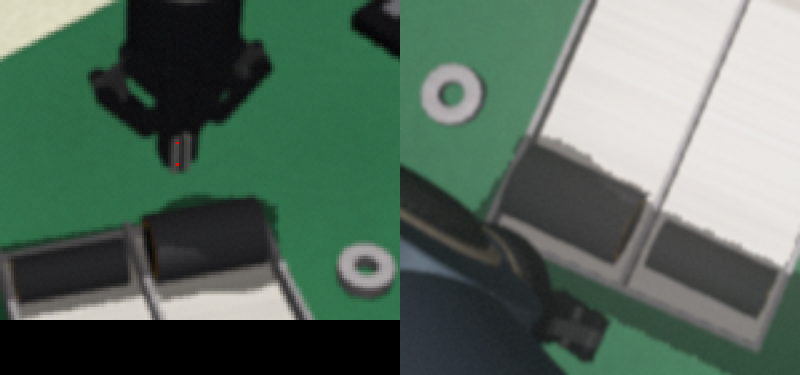

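The fingertips are shut, centred behind the thick sleeve, and clear of the lip. I'll lower and close in slowly.

Call:
move_arm(
  steps=[
    [1, 3, -7, 0, 0, 0],
    [1, 3, -14, 0, 0, 0],
    [1, 3, -20, 0, 0, 0],
    [1, 3, -25, 0, 0, 0],
    [1, 3, -27, 0, 0, 0],
    [4, 2, -27, 0, 0, 0],
    [8, 0, -27, 0, 0, 0],
    [12, -1, -27, 0, 0, 0],
    [15, -3, -27, 0, 0, 0],
    [17, -4, -27, 0, 0, 0],
  ],
)

```text
time: 4.2
tool_pos: [456.2, 180.5, 48.5]
ee_rot: [[-0.92, 0.392, 0.0], [0.392, 0.92, 0.0], [-0.0, 0.0, -1.0]]
force: [-0.2, 0.1, -0.2]
opening: -0.1
grip_force: 0.0
```

Call:
move_arm(
  steps=[
    [1.4, -0.6, 0, 0, 0, 0],
    [2.8, -1.2, 0, 0, 0, 0],
    [4.2, -1.8, 0, 0, 0, 0],
    [5.6, -2.4, 0, 0, 0, 0],
    [7, -3, 0, 0, 0, 0],
    [8.4, -3.6, 0, 0, 0, 0],
    [9.8, -4.2, 0, 0, 0, 0],
    [11.2, -4.8, 0, 0, 0, 0],
    [12.6, -5.4, 0, 0, 0, 0],
    [14, -6, 0, 0, 0, 0],
  ],
)

```text
time: 5.2
tool_pos: [469.7, 174.8, 48.3]
ee_rot: [[-0.92, 0.391, -0.0], [0.391, 0.92, 0.0], [0.0, 0.0, -1.0]]
force: [0.7, -0.7, 0.4]
opening: -0.0
grip_force: 0.1
```

Call:
move_arm(
  steps=[
    [2, -0.8, 0, 0, 0, 0],
    [4.3, -1.8, 0, 0, 0, 0],
    [6.6, -2.8, 0, 0, 0, 0],
    [8.9, -3.8, 0, 0, 0, 0],
    [11.2, -4.8, 0, 0, 0, 0],
    [13.5, -5.8, 0, 0, 0, 0],
    [15.8, -6.7, 0, 0, 0, 0],
    [18.1, -7.7, 0, 0, 0, 0],
    [20.4, -8.7, 0, 0, 0, 0],
    [23, -9.8, 0, 0, 0, 0],
  ],
)

```text
time: 6.2
tool_pos: [492.8, 165.0, 48.3]
ee_rot: [[-0.92, 0.391, -0.0], [0.391, 0.92, 0.0], [0.0, 0.0, -1.0]]
force: [0.9, 0.4, 0.5]
opening: -0.3
grip_force: 0.1
```

```bash
cat > chk.py <<'E'
from h import *
import sys
s=manip.sense();p,w,f=fit();t=s['tool_pos'];print(s['time'],t,inst(p,t),s['force'])
tp=manip.get_image("top")[130:370,200:400];sc=manip.get_image("scene")[125:325,255:425]
a=cv2.resize(tp,(400,480));b=cv2.resize(sc,(400,470))
cv2.imwrite(sys.argv[1],np.hstack([a,np.pad(b,((0,10),(0,0),(0,0)))]))
E
python3 chk.py pics/p1.png
```

```text
6.2 [492.76292875 164.97584601  48.33895971] [-97.99218991  47.83407328] [0.91665237 0.37307324 0.52781059]
```

View pics/p1.png

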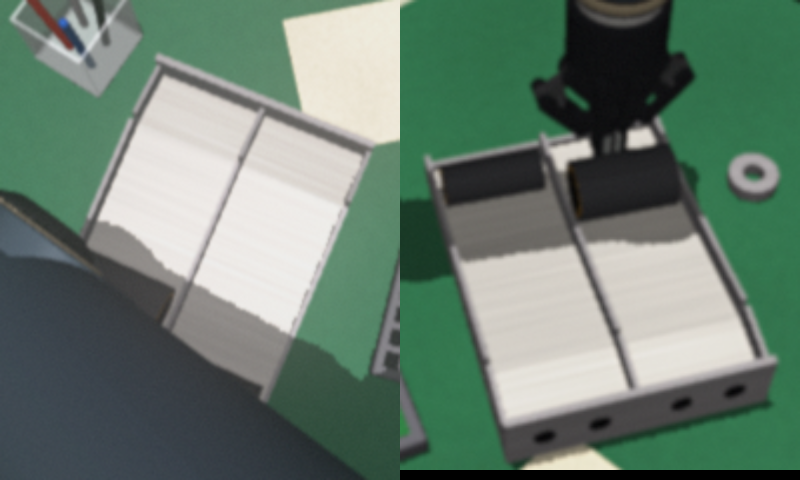

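The sleeve is square in its lane with the fingers right behind it, and the slim one is undisturbed. Now up the ramp.

Call:
move_arm(
  steps=[
    [2.5, -1.1, 0, 0, 0, 0],
    [5.5, -2.3, 0, 0, 0, 0],
    [8.5, -3.6, 0.5, 0, 0, 0],
    [11.5, -4.9, 1, 0, 0, 0],
    [14.5, -6.2, 1.5, 0, 0, 0],
    [17.5, -7.4, 2, 0, 0, 0],
    [20.5, -8.7, 2.4, 0, 0, 0],
    [23.5, -10, 2.9, 0, 0, 0],
    [26.5, -11.3, 3.4, 0, 0, 0],
    [29.5, -12.6, 3.8, 0, 0, 0],
  ],
)

```text
time: 7.3
tool_pos: [522.4, 152.3, 52.2]
ee_rot: [[-0.92, 0.391, -0.0], [0.391, 0.92, 0.0], [0.0, 0.0, -1.0]]
force: [-1.3, 0.9, 1.5]
opening: -0.3
grip_force: 0.9
```

Call:
move_arm(
  steps=[
    [3.2, -1.4, 0.5, 0, 0, 0],
    [6.4, -2.7, 1, 0, 0, 0],
    [9.6, -4.1, 1.5, 0, 0, 0],
    [12.8, -5.4, 2, 0, 0, 0],
    [16, -6.8, 2.5, 0, 0, 0],
    [19.2, -8.1, 2.9, 0, 0, 0],
    [22.4, -9.5, 3.4, 0, 0, 0],
    [25.6, -10.9, 3.9, 0, 0, 0],
    [28.8, -12.2, 4.4, 0, 0, 0],
    [32, -13.6, 4.9, 0, 0, 0],
  ],
)

```text
time: 8.3
tool_pos: [554.3, 138.7, 57.1]
ee_rot: [[-0.92, 0.391, -0.0], [0.391, 0.92, 0.0], [0.0, 0.0, -1.0]]
force: [-0.8, 1.5, 1.1]
opening: 0.0
grip_force: 0.9
```

```bash
python3 chk.py pics/p2.png
```

```text
8.3 [554.3486436 138.7364581  57.0542862] [-31.04982344  47.6749404 ] [-0.84865509  1.52164263  1.13716399]
```

View pics/p2.png

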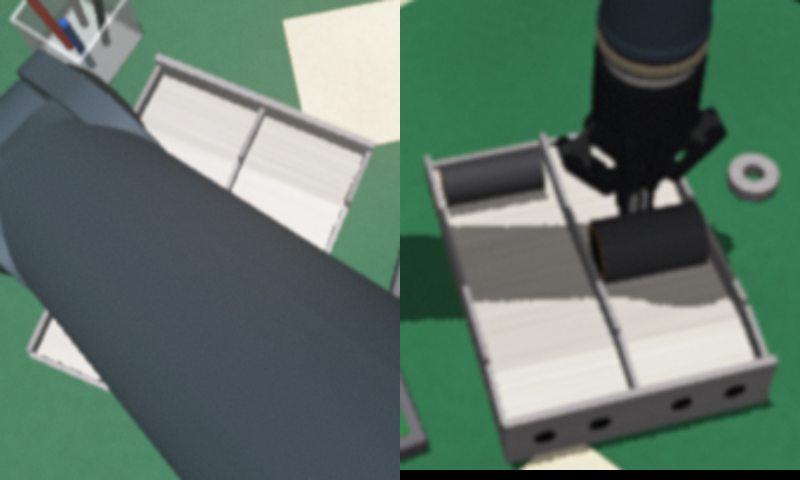

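On track: the sleeve is about halfway up at (650,240), still square.

Call:
move_arm(
  steps=[
    [3.2, -1.3, 0.5, 0, 0, 0],
    [6.4, -2.6, 1, 0, 0, 0],
    [9.6, -4, 1.5, 0, 0, 0],
    [12.8, -5.3, 2, 0, 0, 0],
    [16, -6.6, 2.5, 0, 0, 0],
    [19.2, -8, 2.9, 0, 0, 0],
    [22.4, -9.3, 3.4, 0, 0, 0],
    [25.6, -10.6, 3.9, 0, 0, 0],
    [28.8, -12, 4.4, 0, 0, 0],
    [32, -13.4, 4.9, 0, 0, 0],
  ],
)

```text
time: 9.4
tool_pos: [586.4, 125.3, 62.0]
ee_rot: [[-0.92, 0.391, -0.0], [0.391, 0.92, 0.0], [0.0, 0.0, -1.0]]
force: [-1.9, 0.9, 0.7]
opening: -0.1
grip_force: 0.9
```

Call:
move_arm(
  steps=[
    [2.8, -1.2, 0.4, 0, 0, 0],
    [5.6, -2.3, 0.9, 0, 0, 0],
    [8.4, -3.5, 1.3, 0, 0, 0],
    [11.2, -4.7, 1.7, 0, 0, 0],
    [13.8, -5.8, 2.1, 0, 0, 0],
    [16.2, -6.8, 2.5, 0, 0, 0],
    [18.5, -7.8, 2.8, 0, 0, 0],
    [20.5, -8.7, 3.1, 0, 0, 0],
    [22.4, -9.5, 3.4, 0, 0, 0],
    [24, -10.1, 3.7, 0, 0, 0],
  ],
)

```text
time: 10.4
tool_pos: [610.2, 115.2, 65.6]
ee_rot: [[-0.92, 0.391, -0.0], [0.391, 0.92, 0.0], [0.0, 0.0, -1.0]]
force: [-2.9, 0.3, 0.8]
opening: 0.3
grip_force: 0.9
```

```bash
python3 chk.py pics/p3.png
```

```text
10.4 [610.24844318 115.20624041  65.64661579] [29.60035756 47.79444335] [-2.85829957  0.27947919  0.75409974]
```

View pics/p3.png

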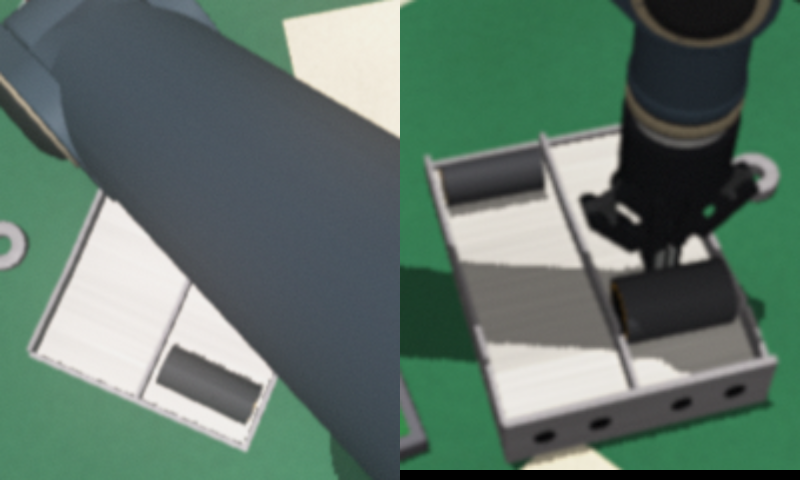

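Sleeve nears the crest, still in contact. Slowing down over it.

Call:
move_arm(
  steps=[
    [1.5, -0.6, 0.2, 0, 0, 0],
    [3, -1.3, 0.4, 0, 0, 0],
    [4.5, -1.9, 0.6, 0, 0, 0],
    [6, -2.5, 0.8, 0, 0, 0],
    [7.5, -3.2, 1, 0, 0, 0],
    [9, -3.8, 1.2, 0, 0, 0],
    [10.5, -4.4, 1.3, 0, 0, 0],
    [12, -5.1, 1.3, 0, 0, 0],
    [13.5, -5.7, 1.3, 0, 0, 0],
    [15, -6.3, 1.3, 0, 0, 0],
  ],
)

```text
time: 11.5
tool_pos: [625.6, 108.7, 66.9]
ee_rot: [[-0.92, 0.391, 0.001], [0.391, 0.92, -0.0], [-0.001, 0.0, -1.0]]
force: [0.0, -0.1, 0.7]
opening: -0.1
grip_force: 0.0
```

```bash
python3 chk.py pics/p4.png
```

```text
11.5 [625.60811682 108.65800337  66.9487108 ] [46.29757583 47.75102539] [ 5.37674877e-04 -1.14899126e-01  6.98548582e-01]
```

View pics/p4.png

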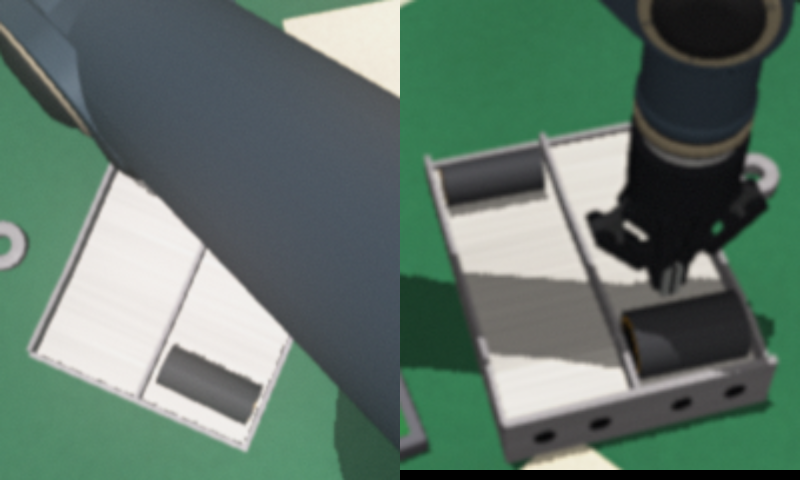

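The sleeve has left the fingers (no force) and lies by the stop plate. Withdrawing back, then up.

Call:
move_arm(
  steps=[
    [-4, 2, 0, 0, 0, 0],
    [-12, 5, 5, 0, 0, 0],
    [-20, 8, 20, 0, 0, 0],
    [-28, 12, 45, 0, 0, 0],
    [-36, 15, 75, 0, 0, 0],
    [-44, 15, 110, 0, 0, 0],
    [-50, 15, 145, 0, 0, 0],
    [-55, 15, 175, 0, 0, 0],
    [-55, 0, 190, 0, 0, 0],
    [-55, -25, 195, 0, 0, 0],
  ],
)

```text
time: 12.6
tool_pos: [569.6, 87.1, 265.9]
ee_rot: [[-0.922, 0.386, 0.006], [0.386, 0.922, 0.001], [-0.005, 0.003, -1.0]]
force: [0.4, -0.0, -1.3]
opening: -0.2
grip_force: 0.0
```

Call:
move_arm(
  steps=[
    [-5, -40, 0, 0, 0, 0],
    [-10, -85, 0, 0, 0, 0],
    [-15, -130, 0, 0, 0, 0],
    [-20, -175, 0, 0, 0, 0],
    [-25, -220, 0, 0, 0, 0],
    [-30, -260, 0, 0, 0, 0],
    [-30, -285, 0, 0, 0, 0],
    [-30, -300, 0, 0, 0, 0],
    [-30, -300, 0, 0, 0, 0],
    [-30, -300, 0, 0, 0, 0],
  ],
)

```text
time: 13.6
tool_pos: [540.3, -213.8, 262.5]
ee_rot: [[-0.921, 0.389, 0.001], [0.389, 0.921, 0.001], [-0.0, 0.001, -1.0]]
force: [0.3, 0.8, 0.1]
opening: -0.2
grip_force: 0.0
```

```bash
python3 chk.py pics/p5.png
```

```text
13.6 [ 540.28516276 -213.82506717  262.45344918] [  93.42068007 -282.48336155] [0.25023279 0.76889492 0.14153924]
```

View pics/p5.png

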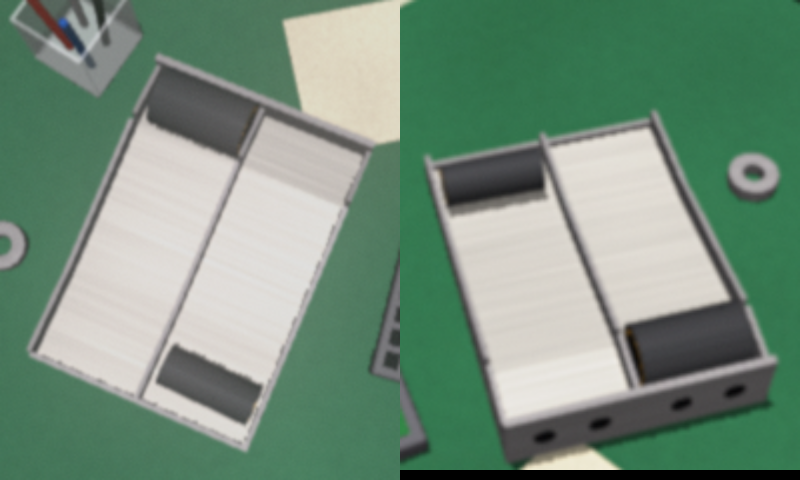

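The thick sleeve rests against the stop (top view, about (203,112)), the slim one is still at its foot, and the hand is clear.

```bash
python3 -c "
from cell import manip
print(manip.hand_in())"
```

```text
the job is handed in; nothing more can be done
None
```

The thick sleeve was pushed up its ramp, went over the crest and rests against the stop plate; the slim sleeve and the desk things look unmoved, the hand is clear, and the job was handed in at about 14 s (no verdict was returned).

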